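# Reset the rub counter and crank one cycle

### The job

Zero the counter of the rub tester: twist the black bar knob on the grey counter box clockwise to its stop, then let go of it and leave it sprung back at rest. After that, take the black upright handle of the aluminium disc and turn the disc one full turn clockwise (seen from above), so that the handle is parked at the red pointer again, and let go. Do not push the tape roll, the metal weight or the stapler about.

Things in the scene. Friction and masses are not known exactly. Their poses are not given: they have to be found in the camera images.
- counter_box: fixed grey box, 90 (x) x 124 (y) x 50 mm high, screwed to the worktop; origin at the centre of its underside, z up. The reset knob stands on the middle of its top. A white mark on the top shows the knob's rest direction (-x of the box from the centre), a red mark the stop. A wall with a low ledge and a plug (about y = 0.05, up to 0.2 m high) rises about 0.62 m ahead of the robot, beyond all the work
- reset_knob (a joint): turn of the reset knob about its vertical axis, rad: 0 at rest, grows clockwise seen from above, up to a hard stop at 1.0. A spring turns it back to 0 whenever it is let go (about 0.03 N m at rest, 0.11 N m at the stop)
- knob_grip (a point): point on the axis of the reset knob 78.5 mm above the worktop, for gripping. The knob is a black upright bar, 66 mm long (along the point's x axis), 14 mm thick (along its y), its top 92.5 mm and its foot 55.5 mm above the worktop; under it is a flat round skirt of radius 26 mm. The point turns with the knob. A white line on its top runs from the middle towards -x
- rub_tester: fixed round grey base of the rub tester, 164 mm in diameter, origin at the centre of its underside on the axis of the disc, z up; the red pointer lies on its -x side. A small fixed rub arm at the middle reaches 37 mm out along its +x side, its top 57 mm above the worktop; the handle passes outside and the fingers must stay above it
- rub_disc (a joint): turn of the aluminium disc (156 mm in diameter, top 40 mm above the worktop) about its vertical axis, rad: 0 with the handle at the red pointer, grows clockwise seen from above and counts on over full turns, so one full turn from the pointer is 6.28. It starts within 0.15 of 0. It has light friction (about 0.05 N m), stays where it is left, and has no stop within two turns clockwise or one turn back
- disc_axis (a point): point on the vertical axis of the disc, 84 mm above the worktop (the height of the handle's grip point)
- crank_handle (a point): grip point of the handle, on the handle's axis, 58 mm from the disc's axis and 84 mm above the worktop. The handle is a black upright round grip, 20 to 24 mm in diameter, from 43 to 100 mm above the worktop; it spins freely on its pin, so it can be carried round without turning the hand. The point moves with the disc
- park_mark (a point): top of the red pointer on the edge of the base, 86 mm from the disc's axis, 24 mm above the worktop; the handle is parked when it stands in the direction of this pointer
- tape_roll: loose roll of white tape lying flat, 93 mm in diameter, 48 mm high; origin at the centre of its underside; to be left alone
- weight_500: loose metal laboratory weight, 43 mm in diameter, 60 mm high; origin at the centre of its underside; to be left alone
- stapler: loose red stapler, 34 x 136 x 46 mm high, long side along its y; origin at the centre of its underside; to be left alone

How it is judged:
By the outcome, as a careful person would: the job done as asked, in the order asked, and still so for the second after the job is handed in, with the robot touching nothing.
It also fails if it takes over 72 s, if anything falls off the work surface, if the arm or the gripper's body presses on something with over 40 N, if the wrist force passes 120 N, or if a joint passes its speed limit or range.

### The arm

A 6-joint arm with a two-finger parallel gripper is mounted at the origin on the work surface; the furniture and walls round the work are solid. World frame = base frame: x ahead of the robot, y to its left, z up, the work surface at z = 0. Lengths are in mm, angles in degrees, forces in N, time in s.
With the tool pointing down it reaches from about 300 to 850 mm from the base axis. Payload 4.2 kg.
Tool frame: the origin (TCP) lies between the finger pads; the fingertips stand 8 mm ahead of it and the grasp point (between the pads) lies 11 mm behind it; x points along the fingers, y is the direction in which the jaws open and shut, and the axes are right-handed (so a half turn about x gives the same grasp; the last joint's range is limited). The gripper opens to 91 mm and grips with 3 to 60 N. Pads are 32 mm wide; open, the fingers measure 118 mm over their backs; the gripper's body (76 mm by 178 mm) begins 60 mm behind the grasp point.
Start: joints at [62.968, 18.312, 89.639, -0, 72.044, -1.146], TCP at [251.041, 517.321, 221.976] pointing down, gripper open.
Joint ranges: [-177.97, 177.97], [-48.28, 115.42], [12.27, 149.76], [-77.06, 257.06], [2.81, 150.46], [-146.56, 146.56]. Speed limits (degrees/s): [147.25, 147.25, 180, 180, 180, 180].

### API

Orientations are given as [roll, pitch, yaw] about the fixed x, y, z axes, in that order (R = Rz(yaw) Ry(pitch) Rx(roll)).
In Python, from workcell import env gives the robot as it stands.
- The arm moves only by the tool arm_command, never from a script. Its arguments are lists of equal length, an entry for each row: "slide": the shift along the tool's x, y, z in cm, a list of three; "turn": the turn, a rotation vector about the tool's x, y, z in rad, a list of three; "grip": the closure in counts, from 0 (fully open) to 255 (shut). A call has 1 to 20 rows; each row is the pose to reach, as a shift and turn from the pose commanded when the call began, along the tool's axes at that moment; what a row does not reach only later rows make up. A row lasts 1/12 s, in which the tool goes at most 41.7 mm and 7.16 degrees, less where a joint would pass 70% of its speed; a pose out of reach is approached as far as the arm can. A call with a gripper value outside its range is refused whole. The fingers move at their own pace and stop on an object; "newtons" is the grip in N (left out, the last holds). Time passes only in rows, so rows that repeat a pose let the fingers close. It gives the time, the measured TCP pose, the force and the opening at its end, in the units of the state.
- env.state(): the state, without advancing time (a new reading comes with each control period).
- env.grab_frame(name): name is "scene" or "top" or "wrist"; returns (picture, depth): 400x640x3 uint8, red, green, blue; 400x640 float32, mm along the optical axis (not along the pixel's ray), 0 where there is no reading.
- env.calibration(name): a dict with "K" (3x3 intrinsics, pixels), "k1" (the pictures are not rectified: a ray, as slopes to the right and down, at radius r is drawn at 1 + k1 r^2 times it, then the intrinsics apply), "camera_from_world" (4x4, takes a point from world to camera coordinates); the wrist camera has in their place "T_tool_cam" (4x4, takes a point from camera to tool coordinates, whose origin is the TCP and whose axes are the tool frame's). Camera axes: x right, y up, looking along -z (the intrinsics and any distortion apply to the point x, -y, -z); pixel columns grow to the right and rows downward; lengths in mm; the calibration is good to about 2 mm. A picture is of the moment at which its call begins: read the wrist's pose just before it. calibration takes no time and is no camera call.
- env.job_done(): hands the job in, once; it reports no verdict.
Trained networks look in the newest picture that a camera, given by its name, has taken for a name from the list of things; names that differ only in an ending like _2 or _b are one class to them, and where a whole thing is asked for, a point or a joint stands for the part that bears it (a point fixed in the world has none). Each returns a list of dicts, best first, with "p" (0 to 1); they miss things now and then, are a little off and sometimes report something else, mostly with a low value. They report only what shows in the picture. A call takes as long as a camera call.
- env.search_frame(camera, label): "point" ([x, y, z] in mm, in world coordinates, good to about 4 mm: the middle of the surface that is visible of it).
The state is a dict: "time_s": time; "qpos": joint angles; "qvel": joint speeds; "effort": joint torques, N m; "ee_pos": TCP position; "ee_rot": TCP orientation; "force": force on the tool from outside, world axes, zero at the start; "torque": the same for the moment, N m; "gripper_width": finger opening in mm.
Only numpy, scipy, OpenCV 4.12 (cv2) and the standard library are available. Lean on these libraries where they do the work, as an engineer would, in place of code of your own. Each camera call takes 0.05 s, during which the arm holds its last target.

## Working session

There is one attempt and no reset: what is moved stays moved. The work goes in short steps, Python scripts to look and compute and a tool call to move; the robot and the scene stay as the last step left them, time stands still between calls to the robot, and variables do not carry over. Pictures are saved under pics/ and viewed, and the job is handed in when it is done.

Besides the shell and the picture viewer there is one more tool, called after ">>>" as name(argument=value, ...), one argument or row to a line, values as JSON. arm_command: Moves the arm, as the interface text tells. Its arguments: {"type":"object","properties":{"slide":{"type":"array","items":{"type":"array","items":{"type":"number"}}},"turn":{"type":"array","items":{"type":"array","items":{"type":"number"}}},"grip":{"type":"array","items":{"type":"number"}},"newtons":{"type":"number"}},"required":["slide","turn","grip"]}

```bash
ls; mkdir -p pics; cat > h.py <<'E'
import numpy as np, cv2
from scipy.spatial.transform import Rotation as R
from workcell import env
def save(name,fn):
    p,d=env.grab_frame(name); cv2.imwrite('pics/'+fn,p[:,:,::-1]); return p,d
def world(name,u,v,d,T=None):
    c=env.calibration(name);K=c['K'];k1=c['k1']
    x=(u-K[0][2])/K[0][0];y=(v-K[1][2])/K[1][1]
    r=np.hypot(x,y);s=r
    for _ in range(20): s=r/(1+k1*s*s)
    f=s/r if r>0 else 1
    pc=np.array([x*f*d,-y*f*d,-d,1])
    if name=='wrist':
        M=T@np.array(c['T_tool_cam'])
    else: M=np.linalg.inv(np.array(c['camera_from_world']))
    return (M@pc)[:3]
def project(name,P,T=None):
    c=env.calibration(name);K=c['K']
    M=np.linalg.inv(T@np.array(c['T_tool_cam'])) if name=='wrist' else np.array(c['camera_from_world'])
    q=M@np.append(P,1);x,y=q[0]/-q[2],-q[1]/-q[2]
    s=1+c['k1']*(x*x+y*y)
    return np.array([K[0][0]*x*s+K[0][2],K[1][1]*y*s+K[1][2]])
def tool():
    s=env.state();T=np.eye(4);T[:3,:3]=R.from_euler('xyz',s['ee_rot'],degrees=True).as_matrix();T[:3,3]=s['ee_pos'];return T
E
python3 - <<'E'
from h import *
print(env.state())
for n in ['top','scene']:
    save(n,n+'0.png')
    for l in ['counter_box','reset_knob','rub_tester','rub_disc','crank_handle','tape_roll','weight_500','stapler','knob_grip']:
        try: print(n,l,[(np.round(o['point'],1).tolist(),round(o['p'],2)) for o in env.search_frame(n,l)][:2])
        except Exception as e: print(l,e)
E
```

```text
pics
{'time_s': 0.0, 'qpos': array([ 6.29667673e+01,  1.83489496e+01,  8.97078790e+01, -5.64764669e-04,
        7.20412168e+01, -1.14636561e+00]), 'qvel': array([ 0.07889797, -0.01047795,  0.06291806, -0.07181889,  0.00014705,
       -0.05682544]), 'effort': array([ 1.66854628e-03, -4.12458086e+01, -2.31974638e+01,  7.28187687e-02,
        4.52634471e-02, -1.35810883e-04]), 'ee_pos': array([250.82430508, 516.86072503, 221.1372506 ]), 'ee_rot': array([ -90.83258612,   89.90195304, -116.71927866]), 'force': array([-0.52088956, -0.20328502,  0.88193683]), 'torque': array([0.00370892, 0.06505063, 0.03374255]), 'gripper_width': 90.90968712686666}
top counter_box [([511.2, 232.8, 49.1], 0.83)]
top reset_knob [([515.0, 237.1, 70.5], 0.84), ([571.3, 7.6, 41.0], 0.39)]
top rub_tester [([497.4, -292.9, 42.5], 0.71)]
top rub_disc [([496.5, -298.0, 44.2], 0.82)]
top crank_handle [([497.7, -295.7, 39.3], 0.57)]
top tape_roll [([513.9, -461.5, 48.8], 0.73)]
top weight_500 [([514.7, 235.0, 73.3], 0.66), ([430.5, -50.1, 37.5], 0.53)]
top stapler []
top knob_grip [([513.6, 234.0, 72.9], 0.63), ([499.2, -292.9, 39.0], 0.46)]
scene counter_box [([497.1, 227.8, 48.9], 0.94), ([493.9, -299.4, 34.3], 0.53)]
scene reset_knob [([515.9, 237.2, 78.2], 0.63), ([480.4, -294.8, 44.1], 0.44)]
scene rub_tester [([482.7, -297.8, 34.2], 0.87)]
scene rub_disc [([493.1, -298.1, 37.9], 0.76)]
scene crank_handle [([494.3, -298.3, 38.6], 0.83)]
scene tape_roll [([510.2, -449.6, 33.0], 0.84)]
scene weight_500 [([421.6, -54.1, 38.1], 0.68)]
scene stapler [([566.1, 7.5, 36.8], 0.83)]
scene knob_grip [([514.8, 238.3, 76.0], 0.59)]
```

View pics/top0.png

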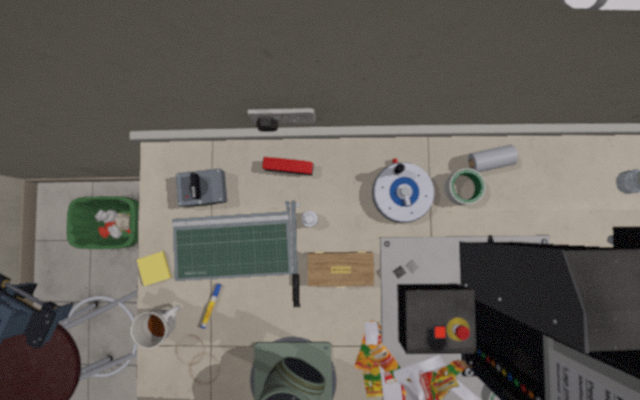

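View pics/scene0.png

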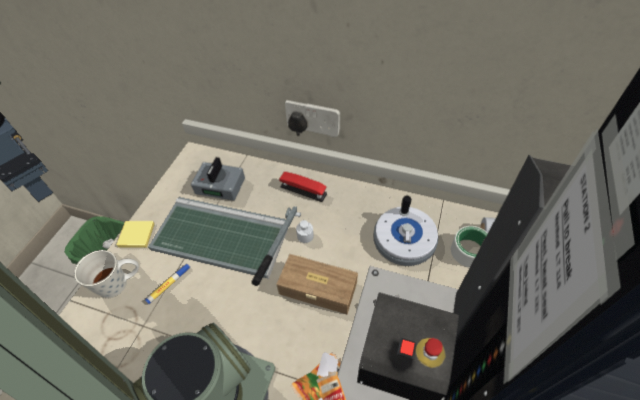

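The top picture shows the counter box at (200,187), with its knob bar roughly along world x. The tester is at (404,193), with its handle at (398,168) on the wall side near the red pointer at (393,161). Next I check the surroundings and plan a wrist look.

```bash
cat >> h.py <<'E'
def goal(pos,jaw,pos0=None,tilt=None):
    """deltas (cm tool axes, rotvec rad) from current pose to pos with tool down & jaw direction angle (deg, world)"""
    T=tool();Rm=T[:3,:3]
    best=None
    for j in (jaw,jaw+180):
        a=np.radians(j);x=np.array([0,0,-1.]);y=np.array([np.cos(a),np.sin(a),0]);G=np.c_[x,y,np.cross(x,y)]
        rv=R.from_matrix(Rm.T@G).as_rotvec()
        if best is None or np.linalg.norm(rv)<np.linalg.norm(best): best=rv
    return np.round(Rm.T@(np.array(pos)-T[:3,3])/10,2), np.round(best,3)
E
python3 - <<'E'
from h import *
np.set_printoptions(precision=2,suppress=True)
print(tool()); print(env.calibration('wrist'))
p,d=env.grab_frame('top')
for u,v in [(200,187),(195,180),(160,133),(300,133),(300,120),(267,125),(400,133),(493,157),(466,186),(500,260),(470,250),(500,330),(430,310),(398,168),(395,162),(404,193),(465,245),(292,205),(296,300),(430,240),(290,166)]:
    print((u,v),world('top',u,v,d[v,u]))
print(goal([480,235,260],90))
E
```

```text
[[  0.     0.44   0.9  251.04]
 [  0.     0.9   -0.44 517.31]
 [ -1.     0.    -0.   221.97]
 [  0.     0.     0.     1.  ]]
{'K': array([[288.76,   0.  , 321.68],
       [  0.  , 288.76, 203.27],
       [  0.  ,   0.  ,   1.  ]]), 'k1': 0.0005667686833899815, 'T_tool_cam': array([[   0.  ,    0.27,   -0.96, -163.89],
       [   1.  ,   -0.  ,    0.  ,    0.7 ],
       [  -0.  ,   -0.96,   -0.27,  -74.71],
       [   0.  ,    0.  ,    0.  ,    1.  ]])}
(200, 187) [516.41 234.8   54.25]
(195, 180) [530.86 237.19  85.13]
(160, 133) [652.49 327.52  94.83]
(300, 133) [644.78 -32.62  94.78]
(300, 120) [652.52 -39.78 181.21]
(267, 125) [632.76  30.53 214.72]
(400, 133) [ 640.73 -283.24   94.66]
(493, 157) [ 584.67 -530.41   54.64]
(466, 186) [ 516.33 -477.7    -3.31]
(500, 260) [ 337.49 -440.56  274.07]
(470, 250) [ 348.91 -440.44  111.98]
(500, 330) [ 195.32 -445.93  250.94]
(430, 310) [ 216.67 -330.36  153.04]
(398, 168) [ 551.37 -274.78  100.42]
(395, 162) [ 580.65 -281.39   21.12]
(404, 193) [ 493.83 -297.12   52.55]
(465, 245) [ 359.59 -440.45   78.69]
(292, 205) [466.19  -7.46  53.8 ]
(296, 300) [235.82 -22.82 122.22]
(430, 240) [ 371.64 -366.52   29.05]
(290, 166) [570.03  -1.55  43.56]
(array([ -3.8 , -15.4 ,  32.92]), array([-0.45,  0.  , -0.  ]))
```

>>> arm_command(
  slide=[
    [-3.8, -15.4, 32.9],
    [-3.8, -15.4, 32.9],
    [-3.8, -15.4, 32.9],
    [-3.8, -15.4, 32.9],
    [-3.8, -15.4, 32.9],
    [-3.8, -15.4, 32.9],
    [-3.8, -15.4, 32.9],
    [-3.8, -15.4, 32.9],
    [-3.8, -15.4, 32.9],
    [-3.8, -15.4, 32.9],
    [-3.8, -15.4, 32.9],
    [-3.8, -15.4, 32.9],
    [-3.8, -15.4, 32.9],
    [-3.8, -15.4, 32.9],
  ],
  turn=[
    [-0.45, 0, 0],
    [-0.45, 0, 0],
    [-0.45, 0, 0],
    [-0.45, 0, 0],
    [-0.45, 0, 0],
    [-0.45, 0, 0],
    [-0.45, 0, 0],
    [-0.45, 0, 0],
    [-0.45, 0, 0],
    [-0.45, 0, 0],
    [-0.45, 0, 0],
    [-0.45, 0, 0],
    [-0.45, 0, 0],
    [-0.45, 0, 0],
  ],
  grip=[0, 0, 0, 0, 0, 0, 0, 0, 0, 0, 0, 0, 0, 0],
)

```text
time_s: 2.22
ee_pos: [478.9, 236.2, 259.8]
ee_rot: [160.1, 90.0, 160.1]
force: [0.6, -0.1, 0.1]
gripper_width: 91.2
```

```bash
python3 - <<'E'
from h import *
np.set_printoptions(precision=3,suppress=True)
T=tool();p,d=save('wrist','w1.png');np.savez('w1.npz',T=T,p=p,d=d)
print(T,env.state()['time_s'],env.state()['qpos'])
for l in ['reset_knob','knob_grip','counter_box']: print(l,[(o['point'],o['p']) for o in env.search_frame('wrist',l)])
E
```

```text
[[ -0.     -0.      1.    478.893]
 [  0.      1.      0.    236.249]
 [ -1.      0.     -0.    259.815]
 [  0.      0.      0.      1.   ]] 2.2667 [ 25.013  13.339  91.133   0.016  75.542 -65.012]
reset_knob [([516.2, 244.0, 56.5], 0.73), ([431.1, -46.5, 35.9], 0.29)]
knob_grip [([514.8, 243.8, 50.9], 0.9)]
counter_box [([507.2, 244.5, 49.7], 0.72)]
```

View pics/w1.png

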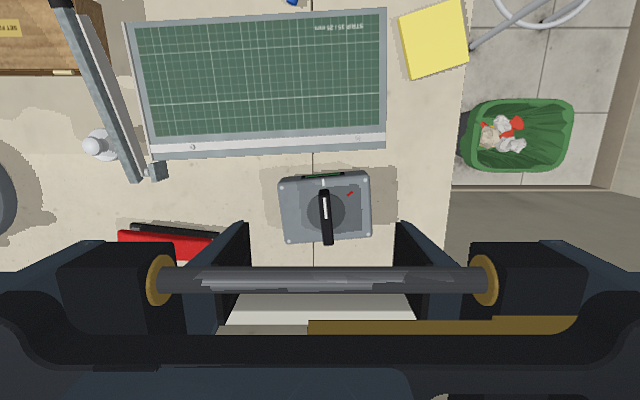

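The wrist picture shows the knob bar from (322,190) to (328,243), the white mark at (324,182) and the red stop mark at (350,194). I fit the knob's top and the box from depth.

```bash
python3 - <<'E'
from h import *
np.set_printoptions(precision=2,suppress=True)
z=np.load('w1.npz');T,p,d=z['T'],z['p'],z['d']
top=[];box=[]
for v in range(160,255):
  for u in range(265,385):
    if d[v,u]>0:
      P=world('wrist',u,v,d[v,u],T)
      if 87<P[2]<98 and 450<P[0]<580: top.append(P)
      if 45<P[2]<54: box.append(P)
for n,q in (('top',top),('box',box)):
    q=np.array(q); (c,s,a)=cv2.minAreaRect(q[:,:2].astype(np.float32)); print(n,len(q),q.mean(0),c,s,a)
pts=np.array(top)[:,:2];l=pts-pts.mean(0);w,V=np.linalg.eigh(l.T@l);print(V[:,1],np.degrees(np.arctan2(V[1,1],V[0,1])))
E
```

```text
Traceback (most recent call last):
  File "h.py", line 7, in world
    c=env.calibration(name);K=c['K'];k1=c['k1']
ValueError: time passes only in moves, steps and waits
```

```bash
sed -i 's/^def save/import functools\ncal=functools.lru_cache(None)(env.calibration)\ndef save/; s/c=env.calibration(name)/c=cal(name)/' h.py; cat > fit.py <<'E'
from h import *
np.set_printoptions(precision=2,suppress=True)
z=np.load('w1.npz');T,p,d=z['T'],z['p'],z['d']
top=[];box=[]
for v in range(160,255):
  for u in range(265,385):
    if d[v,u]>0:
      P=world('wrist',u,v,d[v,u],T)
      if 87<P[2]<98 and 450<P[0]<580: top.append(P)
      if 45<P[2]<54: box.append(P)
for n,q in (('top',top),('box',box)):
    q=np.array(q); (c,s,a)=cv2.minAreaRect(q[:,:2].astype(np.float32)); print(n,len(q),q.mean(0),c,s,a)
pts=np.array(top)[:,:2];l=pts-pts.mean(0);w,V=np.linalg.eigh(l.T@l);print(V[:,1],np.degrees(np.arctan2(V[1,1],V[0,1])))
E
python3 fit.py
```

```text
top 591 [516.11 241.65  93.25] (517.4627685546875, 241.710693359375) (64.9817123413086, 13.911722183227539) 5.506119728088379
box 4432 [513.69 241.68  50.9 ] (517.5783081054688, 241.5762176513672) (88.9546127319336, 124.29634857177734) 5.569206237792969
[-1.  -0.1] -174.33435943123212
```

```bash
python3 -c "
from h import *
print(goal([517.5,241.6,69],95.5))"
```

```text
(array([19.1 ,  0.57,  3.82]), array([-0.096,  0.   , -0.   ]))
```

>>> arm_command(
  slide=[
    [10, 0.5, 3.8],
    [10, 0.5, 3.8],
    [10, 0.5, 3.8],
    [13, 0.5, 3.8],
    [16, 0.5, 3.8],
    [18, 0.5, 3.8],
    [19.1, 0.5, 3.8],
    [19.1, 0.5, 3.8],
    [19.1, 0.5, 3.8],
    [19.1, 0.5, 3.8],
    [19.1, 0.5, 3.8],
  ],
  turn=[
    [-0.096, 0, 0],
    [-0.096, 0, 0],
    [-0.096, 0, 0],
    [-0.096, 0, 0],
    [-0.096, 0, 0],
    [-0.096, 0, 0],
    [-0.096, 0, 0],
    [-0.096, 0, 0],
    [-0.096, 0, 0],
    [-0.096, 0, 0],
    [-0.096, 0, 0],
  ],
  grip=[0, 0, 0, 0, 0, 0, 0, 0, 0, 0, 0],
)

```text
time_s: 3.33
ee_pos: [518.9, 240.7, 70.7]
ee_rot: [19.3, 89.8, 24.7]
force: [0.4, 0.0, 0.3]
gripper_width: 91.0
```

```bash
python3 - <<'E'
from h import *
T=tool();print(T.round(3));save('wrist','w2.png')
print(goal([517.5,241.6,69],95.5),env.state()['force'],env.state()['qpos'])
E
```

```text
[[ 3.00000e-03 -9.40000e-02  9.96000e-01  5.18927e+02]
 [ 2.00000e-03  9.96000e-01  9.40000e-02  2.40676e+02]
 [-1.00000e+00  1.00000e-03  3.00000e-03  7.07170e+01]
 [ 0.00000e+00  0.00000e+00  0.00000e+00  1.00000e+00]]
(array([ 0.16,  0.12, -0.12]), array([-0.002,  0.003, -0.001])) [-0.04727509 -0.50034186  0.18715005] [ 2.37237780e+01  2.56845526e+01  1.02097934e+02  4.33311001e-03
  5.20305572e+01 -7.16808706e+01]
```

View pics/w2.png

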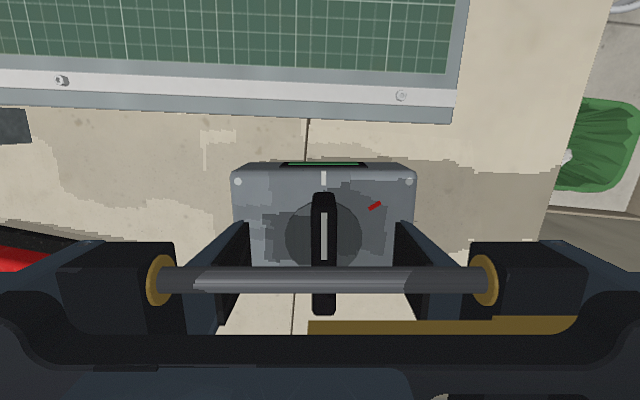

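The bar is centred between the fingers (bar at column 324, pads at about 235 and 410), so I close on it.

>>> arm_command(
  slide=[
    [0.1, 0.05, -0.1],
    [0.1, 0.05, -0.1],
    [0.1, 0.05, -0.1],
    [0.1, 0.05, -0.1],
    [0.1, 0.05, -0.1],
    [0.1, 0.05, -0.1],
    [0.1, 0.05, -0.1],
    [0.1, 0.05, -0.1],
    [0.1, 0.05, -0.1],
    [0.1, 0.05, -0.1],
    [0.1, 0.05, -0.1],
    [0.1, 0.05, -0.1],
  ],
  turn=[
    [0, 0, 0],
    [0, 0, 0],
    [0, 0, 0],
    [0, 0, 0],
    [0, 0, 0],
    [0, 0, 0],
    [0, 0, 0],
    [0, 0, 0],
    [0, 0, 0],
    [0, 0, 0],
    [0, 0, 0],
    [0, 0, 0],
  ],
  grip=[255, 255, 255, 255, 255, 255, 255, 255, 255, 255, 255, 255],
  newtons=30,
)

```text
time_s: 4.38
ee_pos: [516.7, 241.2, 68.0]
ee_rot: [85.0, 89.9, 90.4]
force: [-2.4, 12.0, -3.4]
gripper_width: 14.2
```

```bash
python3 - <<'E'
from h import *
s=env.state();print(s['ee_pos'],s['gripper_width'],s['force'],s['torque'])
E
```

```text
[516.72152895 241.20748893  67.97550324] 14.235812117558876 [-2.39622934 11.98671768 -3.40391576] [2.24415857 0.56970507 0.01161805]
```

>>> arm_command(
  slide=[
    [0, 0.05, 0],
    [0, 0.05, 0],
    [0, 0.05, 0],
    [0, 0.05, 0],
    [0, 0.05, 0],
    [0, 0.05, 0],
    [0, 0.05, 0],
    [0, 0.05, 0],
    [0, 0.05, 0],
    [0, 0.05, 0],
  ],
  turn=[
    [0.1, 0, 0],
    [0.2, 0, 0],
    [0.3, 0, 0],
    [0.4, 0, 0],
    [0.5, 0, 0],
    [0.6, 0, 0],
    [0.7, 0, 0],
    [0.75, 0, 0],
    [0.8, 0, 0],
    [0.8, 0, 0],
  ],
  grip=[255, 255, 255, 255, 255, 255, 255, 255, 255, 255],
)

```text
time_s: 5.22
ee_pos: [516.9, 241.9, 68.0]
ee_rot: [112.1, 89.9, 71.6]
force: [0.7, 4.2, -0.6]
gripper_width: 13.9
```

```bash
python3 - <<'E'
from h import *
s=env.state();print(s['ee_pos'],s['gripper_width'],s['force'],s['torque']);T=tool();print(np.degrees(np.arctan2(T[1,1],T[0,1])))
save('wrist','w3.png')
E
```

```text
[516.86552181 241.86194093  67.98169084] 13.871473323899666 [ 0.67873553  4.19566097 -0.57055877] [0.58304266 0.09731225 0.07498758]
49.50950609807371
```

View pics/w3.png

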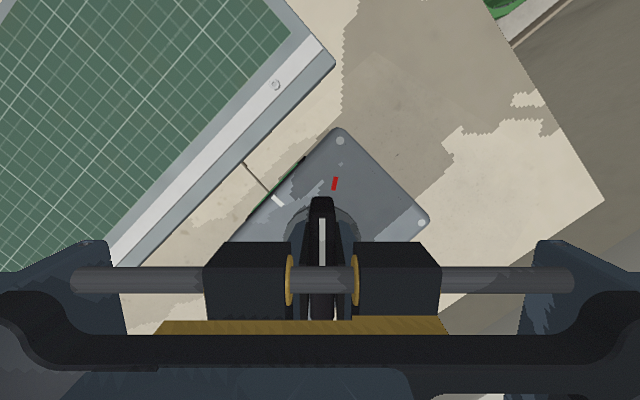

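The knob follows the grip, and the red mark at (335,184) is slightly further clockwise. I continue to the stop.

>>> arm_command(
  slide=[
    [0, 0, 0],
    [0, 0, 0],
    [0, 0, 0],
    [0, 0, 0],
    [0, 0, 0],
    [0, 0, 0],
    [0, 0, 0],
  ],
  turn=[
    [0.05, 0, 0],
    [0.1, 0, 0],
    [0.15, 0, 0],
    [0.19, 0, 0],
    [0.22, 0, 0],
    [0.24, 0, 0],
    [0.24, 0, 0],
  ],
  grip=[255, 255, 255, 255, 255, 255, 255],
)

```text
time_s: 5.85
ee_pos: [517.0, 241.9, 68.0]
ee_rot: [106.2, 89.9, 52.2]
force: [0.9, 4.0, -1.4]
gripper_width: 14.3
```

```bash
python3 - <<'E'
from h import *
s=env.state();print(s['ee_pos'],s['gripper_width'],s['force'],s['torque']);T=tool();print(np.degrees(np.arctan2(T[1,1],T[0,1])))
save('wrist','w4.png')
E
```

```text
[516.95175778 241.91821309  67.98492259] 14.339664129524458 [ 0.87940672  4.03531501 -1.43329505] [0.92781511 0.02309875 0.84460027]
35.99091511439864
```

View pics/w4.png

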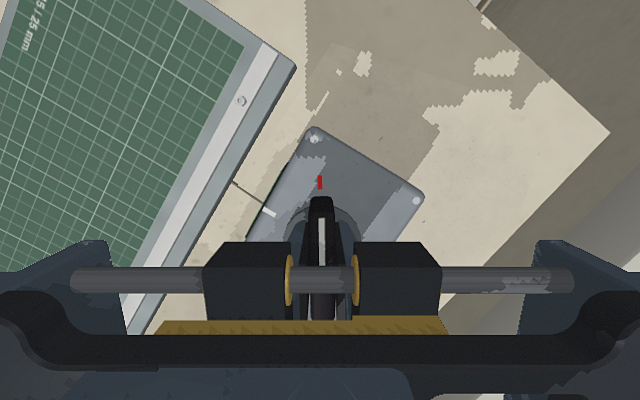

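The knob is at the stop: torque jumped to 0.84 N m and the bar points at the red mark (320,183). Now I let go.

>>> arm_command(
  slide=[
    [0, 0, 0],
    [0, 0, 0],
    [0, 0, 0],
    [0, 0, 0],
    [0, 0, 0],
    [0, 0, 0],
    [0, 0, 0],
    [0, 0, 0],
    [0, 0, 0],
    [0, 0, 0],
    [0, 0, 0],
    [0, 0, 0],
  ],
  turn=[
    [-0.04, 0, 0],
    [-0.04, 0, 0],
    [-0.04, 0, 0],
    [-0.04, 0, 0],
    [-0.04, 0, 0],
    [-0.04, 0, 0],
    [-0.04, 0, 0],
    [-0.04, 0, 0],
    [-0.04, 0, 0],
    [-0.04, 0, 0],
    [-0.04, 0, 0],
    [-0.04, 0, 0],
  ],
  grip=[0, 0, 0, 0, 0, 0, 0, 0, 0, 0, 0, 0],
)

```text
time_s: 6.9
ee_pos: [516.8, 240.8, 68.0]
ee_rot: [17.8, 90.0, -34.1]
force: [-0.4, -0.5, -0.3]
gripper_width: 90.3
```

>>> arm_command(
  slide=[
    [-3, 0, 0],
    [-6, 0, 0],
    [-10, 0, 0],
    [-14, 0, 0],
    [-18, 0, 0],
    [-18, 0, 0],
    [-18, 0, 0],
  ],
  turn=[
    [0, 0, 0],
    [0, 0, 0],
    [0, 0, 0],
    [0, 0, 0],
    [0, 0, 0],
    [0, 0, 0],
    [0, 0, 0],
  ],
  grip=[0, 0, 0, 0, 0, 0, 0],
)

```text
time_s: 7.48
ee_pos: [517.9, 241.4, 250.8]
ee_rot: [75.1, 89.6, 23.2]
force: [0.1, -0.4, -0.4]
gripper_width: 91.0
```

```bash
python3 - <<'E'
from h import *
s=env.state();print(s['ee_pos'],s['gripper_width'],s['force'],s['torque'])
T=tool();save('wrist','w5.png')
print(goal([400,80,300],90)); print(goal([455,-285,260],90)); 
E
```

```text
[517.89076083 241.39908286 250.78335978] 91.04906641090085 [ 0.11662216 -0.35832682 -0.39240514] [-0.06959252  0.02362914  0.0027584 ]
(array([ -5.18, -19.1 ,   5.46]), array([-0.906,  0.001, -0.001]))
(array([ -1.19, -37.3 ,  37.58]), array([-0.906,  0.001, -0.001]))
```

View pics/w5.png

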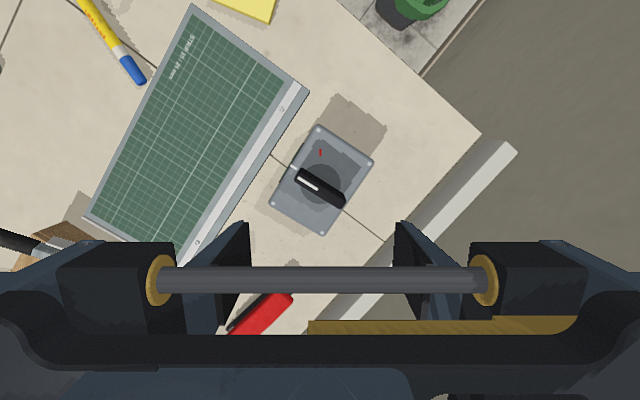

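The knob has sprung back: bar at (320,187), with its white line towards the white mark at (293,168). Next is the tester.

>>> arm_command(
  slide=[
    [-1.5, -37.3, 37.6],
    [-1.5, -37.3, 37.6],
    [-1.5, -37.3, 37.6],
    [-1.5, -37.3, 37.6],
    [-1.5, -37.3, 37.6],
    [-1.5, -37.3, 37.6],
    [-1.5, -37.3, 37.6],
    [-1.5, -37.3, 37.6],
    [-1.5, -37.3, 37.6],
    [-1.5, -37.3, 37.6],
    [-1.5, -37.3, 37.6],
    [-1.5, -37.3, 37.6],
    [-1.5, -37.3, 37.6],
    [-1.5, -37.3, 37.6],
    [-1.5, -37.3, 37.6],
    [-1.5, -37.3, 37.6],
    [-1.5, -37.3, 37.6],
  ],
  turn=[
    [-0.1, 0, 0],
    [-0.2, 0, 0],
    [-0.3, 0, 0],
    [-0.4, 0, 0],
    [-0.5, 0, 0],
    [-0.6, 0, 0],
    [-0.7, 0, 0],
    [-0.8, 0, 0],
    [-0.9, 0, 0],
    [-0.9, 0, 0],
    [-0.9, 0, 0],
    [-0.9, 0, 0],
    [-0.9, 0, 0],
    [-0.9, 0, 0],
    [-0.9, 0, 0],
    [-0.9, 0, 0],
    [-0.9, 0, 0],
  ],
  grip=[0, 0, 0, 0, 0, 0, 0, 0, 0, 0, 0, 0, 0, 0, 0, 0, 0],
)

```text
time_s: 8.95
ee_pos: [455.0, -283.6, 261.9]
ee_rot: [134.4, 89.9, 134.2]
force: [0.2, -0.8, 0.4]
gripper_width: 91.2
```

```bash
cat > look.py <<'E'
from h import *
import sys
np.set_printoptions(precision=3,suppress=True)
n=sys.argv[1]
T=tool();p,d=save('wrist',n+'.png');np.savez(n+'.npz',T=T,p=p,d=d)
s=env.state();print(s['time_s'],s['ee_pos'],s['gripper_width'],s['force'],s['torque'],s['qpos'])
for l in sys.argv[2:]: print(l,[(o['point'],o['p']) for o in env.search_frame('wrist',l)])
E
python3 look.py w6 rub_tester rub_disc crank_handle
```

```text
9.0 [ 455.191 -283.591  262.299] 91.48773172084678 [-0.437 -0.274  0.241] [ 0.069  0.013 -0.027] [ -33.166   13.515   90.545    0.024   76.029 -122.942]
rub_tester []
rub_disc [([527.4, 181.0, 16.8], 0.31)]
crank_handle [([491.7, -296.7, 42.9], 0.69)]
```

View pics/w6.png

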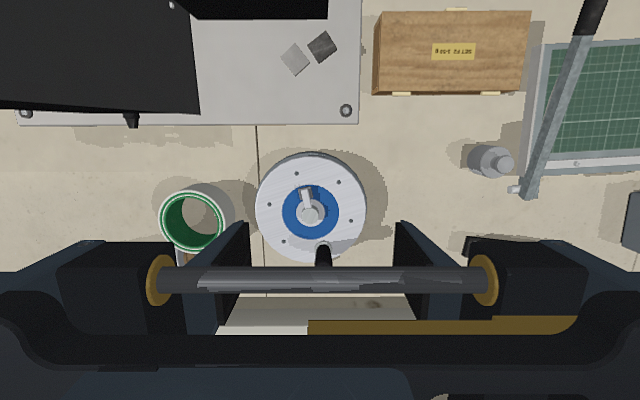

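The disc is centred near (311,210) and the handle shows at (324,255). The red pointer is hidden by the gripper, so I shift forward to see it.

>>> arm_command(
  slide=[
    [0, 0.5, 4],
    [0, 0.5, 6.5],
    [0, 0.5, 6.5],
    [0, 0.5, 6.5],
    [0, 0.5, 6.5],
  ],
  turn=[
    [0, 0, 0],
    [0, 0, 0],
    [0, 0, 0],
    [0, 0, 0],
    [0, 0, 0],
  ],
  grip=[0, 0, 0, 0, 0],
)

```text
time_s: 9.57
ee_pos: [519.7, -279.9, 262.7]
ee_rot: [164.0, 89.9, 163.7]
force: [0.2, -0.1, 0.3]
gripper_width: 91.0
```

```bash
python3 look.py w7 crank_handle; cat > fit2.py <<'E'
from h import *
from scipy.optimize import least_squares
np.set_printoptions(precision=2,suppress=True)
for f in ('w6','w7'):
    z=np.load(f+'.npz');T,p,d=z['T'],z['p'],z['d']
    W=np.array([[*world('wrist',u,v,d[v,u],T),u,v,*p[v,u]] for v in range(90,320) for u in range(230,420) if d[v,u]>0])
    W=W[(abs(W[:,0]-495)<105)&(abs(W[:,1]+297)<105)]
    m=(W[:,2]>36)&(W[:,2]<45); D=W[m][:,:2].astype(np.float32)
    h=cv2.convexHull(D)[:,0]
    r=least_squares(lambda q:np.hypot(h[:,0]-q[0],h[:,1]-q[1])-78,[495,-297],loss='soft_l1'); print(f,'disc',m.sum(),r.x,np.abs(r.fun).mean(),cv2.minEnclosingCircle(D))
    m=(W[:,2]>95)&(W[:,2]<106)&(W[:,0]>500); H=W[m]; print('handle top',m.sum(), H[:,:3].mean(0) if m.sum() else '', cv2.minEnclosingCircle(H[:,:2].astype(np.float32)) if m.sum() else '')
    m=(W[:,2]>48)&(W[:,2]<62); A=W[m]; A=A[np.hypot(A[:,0]-r.x[0],A[:,1]-r.x[1])<45]; print('arm',len(A),A[:,:3].mean(0))
    m=(W[:,5]>130)&(W[:,6]<70)&(W[:,7]<70)&(W[:,2]<35); A=W[m]; print('red',len(A),A.mean(0)[:5] if len(A) else '')
    if len(A):
        c=r.x;v=A[:,:2].mean(0)-c;hv=H[:,:2].mean(0)-c;print(np.hypot(*v),np.hypot(*hv),np.degrees([np.arctan2(v[1],v[0]),np.arctan2(hv[1],hv[0])]))
E
python3 fit2.py
```

```text
9.6167 [ 519.439 -280.07   262.963] 91.313622823698 [0.124 0.239 1.251] [0.063 0.034 0.055] [ -29.444   18.474   83.474   -0.01    78.096 -119.126]
crank_handle []
w6 disc 8510 [ 499.3  -299.46] 0.6936214105352088 ((498.997314453125, -299.43475341796875), 77.67841339111328)
handle top 105 [ 547.63 -281.53   99.31] ((550.857177734375, -281.4473571777344), 10.076286315917969)
arm 469 [ 486.32 -301.55   55.59]
red 0 
w7 disc 9624 [ 499.13 -299.73] 0.6780091863640554 ((499.0752258300781, -299.6241455078125), 77.6891860961914)
handle top 244 [ 553.15 -281.65  100.26] ((554.367431640625, -281.568359375), 10.998102188110352)
arm 516 [ 486.6  -301.81   55.68]
red 0
```

View pics/w7.png

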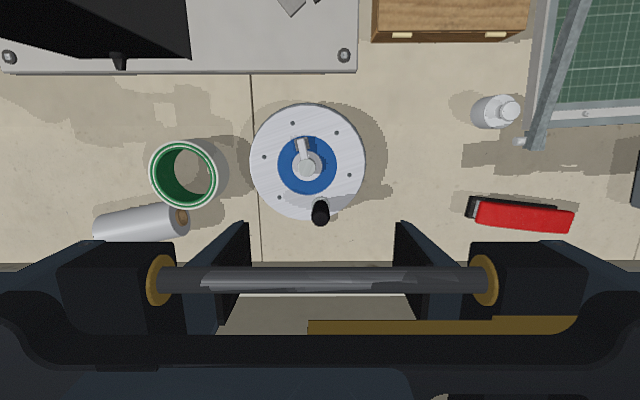

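Disc axis about (499.1,−299.6), handle (554.3,−281.6) at radius 58.1, which agrees with the data. The handle at (320,212) hides the pointer, so I look from the side.

>>> arm_command(
  slide=[
    [0, 4, 1],
    [0, 8, 1],
    [0, 9, 1],
    [0, 9, 1],
    [0, 9, 1],
    [0, 9, 1],
  ],
  turn=[
    [0, 0, 0],
    [0, 0, 0],
    [0, 0, 0],
    [0, 0, 0],
    [0, 0, 0],
    [0, 0, 0],
  ],
  grip=[0, 0, 0, 0, 0, 0],
)

```text
time_s: 10.17
ee_pos: [530.5, -191.6, 263.3]
ee_rot: [-61.9, 89.9, -62.3]
force: [0.7, 0.0, 0.2]
gripper_width: 91.4
```

```bash
python3 look.py w8; sed -i "s/('w6','w7')/('w7','w8')/; s/range(230,420)/range(150,420)/" fit2.py; cat >> fit2.py <<'E'
    A=W[(W[:,2]>52)&(W[:,2]<62)]; v=A[:,:2]-r.x; rr=np.hypot(*v.T); v=v[(rr>20)&(rr<42)]; print('arm dir+180',len(v),np.degrees(np.arctan2(*-v.mean(0)[::-1])))
E
python3 fit2.py
```

```text
10.2167 [ 530.509 -191.787  263.108] 91.14759412818286 [-0.53   0.252 -1.235] [0.021 0.012 0.048] [ -21.025   16.005   86.999   -0.033   76.963 -110.609]
w7 disc 9624 [ 499.13 -299.73] 0.6780142815480243 ((499.0765686035156, -299.62359619140625), 77.6891860961914)
handle top 244 [ 553.15 -281.65  100.26] ((554.3685302734375, -281.56781005859375), 10.998133659362793)
arm 516 [ 486.6  -301.81   55.68]
red 0 
arm dir+180 108 10.984412900037972
w8 disc 9689 [ 499.61 -299.43] 0.8237982686264805 ((499.64239501953125, -299.1914978027344), 77.66846466064453)
handle top 256 [ 553.53 -280.59  100.25] ((554.4093627929688, -281.3513488769531), 10.646143913269043)
arm 542 [ 487.39 -300.66   55.72]
red 41 [ 584.99 -280.25   22.24  261.49  214.66]
87.51463361422067 57.12429969001672 [12.66 19.26]
arm dir+180 114 10.303221796593917
```

View pics/w8.png

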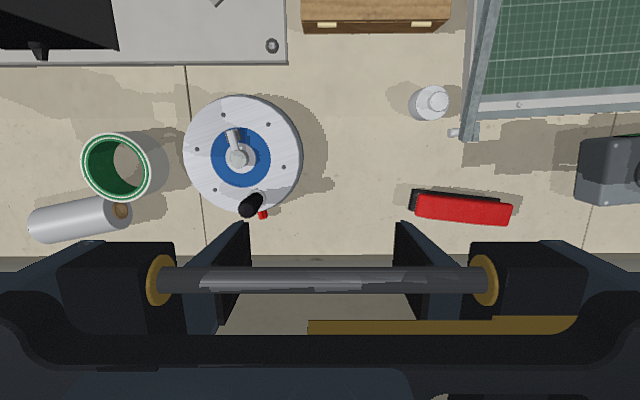

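The red pointer shows at (262,214), just clockwise of the handle at (250,205). The pointer is partly occluded, and the rub arm puts zero at about 10.9° in world, so the handle at 18.1° needs about 367° clockwise. I approach the handle.

>>> arm_command(
  slide=[
    [0, -4, 1.5],
    [0, -8, 2.4],
    [2, -9, 2.4],
    [6, -9, 2.4],
    [10, -9, 2.4],
    [13, -9, 2.4],
    [16, -9, 2.4],
    [18, -9, 2.4],
    [18.9, -9, 2.4],
    [18.9, -9, 2.4],
    [18.9, -9, 2.4],
    [18.9, -9, 2.4],
  ],
  turn=[
    [0, 0, 0],
    [0, 0, 0],
    [0, 0, 0],
    [0, 0, 0],
    [0, 0, 0],
    [0, 0, 0],
    [0, 0, 0],
    [0, 0, 0],
    [0, 0, 0],
    [0, 0, 0],
    [0, 0, 0],
    [0, 0, 0],
  ],
  grip=[0, 0, 0, 0, 0, 0, 0, 0, 0, 0, 0, 0],
)

```text
time_s: 11.22
ee_pos: [555.3, -281.7, 75.6]
ee_rot: [-27.3, 89.8, -27.7]
force: [-0.1, 0.1, 0.5]
gripper_width: 91.0
```

```bash
python3 look.py w9; python3 -c "
from h import *
print(goal([554.4,-281.5,74],90))"
```

```text
11.2667 [ 555.359 -281.558   75.845] 91.04403976894969 [-0.227  0.332  0.626] [ 0.031  0.013 -0.049] [ -27.943   29.236   94.614    0.      55.935 -117.596]
(array([ 0.18,  0.01, -0.1 ]), array([-0.006,  0.003,  0.002]))
```

View pics/w9.png

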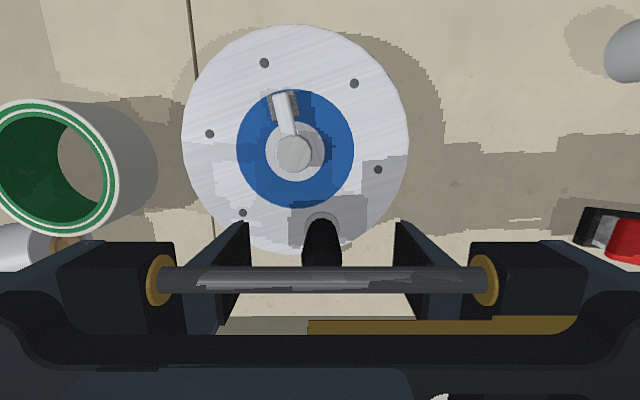

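The handle at column 322 is centred between the fingers. I close on it lightly.

>>> arm_command(
  slide=[
    [0.1, 0, -0.1],
    [0.1, 0, -0.1],
    [0.1, 0, -0.1],
    [0.1, 0, -0.1],
    [0.1, 0, -0.1],
    [0.1, 0, -0.1],
    [0.1, 0, -0.1],
    [0.1, 0, -0.1],
    [0.1, 0, -0.1],
    [0.1, 0, -0.1],
    [0.1, 0, -0.1],
    [0.1, 0, -0.1],
  ],
  turn=[
    [0, 0, 0],
    [0, 0, 0],
    [0, 0, 0],
    [0, 0, 0],
    [0, 0, 0],
    [0, 0, 0],
    [0, 0, 0],
    [0, 0, 0],
    [0, 0, 0],
    [0, 0, 0],
    [0, 0, 0],
    [0, 0, 0],
  ],
  grip=[255, 255, 255, 255, 255, 255, 255, 255, 255, 255, 255, 255],
  newtons=12,
)

```text
time_s: 12.27
ee_pos: [553.2, -280.8, 72.9]
ee_rot: [-138.9, 90.0, -139.2]
force: [-0.1, -0.3, -0.1]
gripper_width: 23.1
```

```bash
cat > arc.py <<'E'
from h import *
import sys
c=np.array([499.2,-299.6]);s=env.state();p=s['ee_pos']
v=p[:2]-c;a0=np.degrees(np.arctan2(v[1],v[0]));print(s['time_s'],p,s['ee_rot'],s['gripper_width'],s['force'],s['torque'],'r',np.hypot(*v),'ang',a0)
step,n=float(sys.argv[1]),int(sys.argv[2])
a=np.radians(a0-step*np.arange(1,n+1)); q=c+58*np.c_[np.cos(a),np.sin(a)]-p[:2]
R0=tool()[:3,:3]
print([[0,round(y/10,2),round(x/10,2)] for x,y in q]); print(goal([*p[:2],74],90))
E
python3 arc.py 6 20
```

```text
12.2667 [ 553.17793734 -280.75686861   72.88842953] [-138.88879351   89.99235966 -139.21923613] 23.088931470490035 [-0.14293937 -0.34272296 -0.12452628] [-0.0562778   0.04576991  0.01654745] r 57.17238249506955 ang 19.243558587089357
[[0, np.float64(-0.56), np.float64(0.25)], [0, np.float64(-1.15), np.float64(0.36)], [0, np.float64(-1.76), np.float64(0.4)], [0, np.float64(-2.37), np.float64(0.38)], [0, np.float64(-2.97), np.float64(0.3)], [0, np.float64(-3.56), np.float64(0.16)], [0, np.float64(-4.13), np.float64(-0.05)], [0, np.float64(-4.67), np.float64(-0.31)], [0, np.float64(-5.19), np.float64(-0.63)], [0, np.float64(-5.67), np.float64(-1.0)], [0, np.float64(-6.11), np.float64(-1.42)], [0, np.float64(-6.5), np.float64(-1.89)], [0, np.float64(-6.84), np.float64(-2.39)], [0, np.float64(-7.13), np.float64(-2.92)], [0, np.float64(-7.36), np.float64(-3.49)], [0, np.float64(-7.53), np.float64(-4.07)], [0, np.float64(-7.64), np.float64(-4.67)], [0, np.float64(-7.68), np.float64(-5.27)], [0, np.float64(-7.66), np.float64(-5.88)], [0, np.float64(-7.58), np.float64(-6.48)]]
(array([-0.11, -0.  , -0.  ]), array([-0.006, -0.   ,  0.   ]))
```

Gripped at width 23 with almost no side force. I start the turn.

>>> arm_command(
  slide=[
    [0, -0.5, 0.12],
    [0, -1.1, 0.25],
    [0, -1.76, 0.3],
    [0, -2.37, 0.3],
    [0, -2.97, 0.22],
    [0, -3.56, 0.1],
    [0, -4.13, -0.1],
    [0, -4.67, -0.35],
    [0, -5.19, -0.65],
    [0, -5.67, -1.0],
  ],
  turn=[
    [0, 0, 0],
    [0, 0, 0],
    [0, 0, 0],
    [0, 0, 0],
    [0, 0, 0],
    [0, 0, 0],
    [0, 0, 0],
    [0, 0, 0],
    [0, 0, 0],
    [0, 0, 0],
  ],
  grip=[255, 255, 255, 255, 255, 255, 255, 255, 255, 255],
)

```text
time_s: 13.1
ee_pos: [542.3, -337.6, 72.9]
ee_rot: [124.4, 90.0, 124.1]
force: [-1.9, 2.8, 1.4]
gripper_width: 23.0
```

```bash
python3 arc.py 6 20
```

```text
13.1 [ 542.32069813 -337.55964152   72.86385895] [124.42650867  89.95031478 124.0819474 ] 22.963503721078396 [-1.93523548  2.84497142  1.43257151] [ 0.58235394  0.31183169 -0.00594714] r 57.448489895212454 ang -41.357830375819056
[[0, np.float64(-0.47), np.float64(-0.38)], [0, np.float64(-0.86), np.float64(-0.85)], [0, np.float64(-1.19), np.float64(-1.36)], [0, np.float64(-1.48), np.float64(-1.89)], [0, np.float64(-1.7), np.float64(-2.46)], [0, np.float64(-1.86), np.float64(-3.04)], [0, np.float64(-1.97), np.float64(-3.64)], [0, np.float64(-2.0), np.float64(-4.25)], [0, np.float64(-1.98), np.float64(-4.85)], [0, np.float64(-1.89), np.float64(-5.45)], [0, np.float64(-1.74), np.float64(-6.04)], [0, np.float64(-1.53), np.float64(-6.61)], [0, np.float64(-1.26), np.float64(-7.16)], [0, np.float64(-0.93), np.float64(-7.67)], [0, np.float64(-0.56), np.float64(-8.14)], [0, np.float64(-0.13), np.float64(-8.58)], [0, np.float64(0.33), np.float64(-8.97)], [0, np.float64(0.84), np.float64(-9.3)], [0, np.float64(1.38), np.float64(-9.58)], [0, np.float64(1.94), np.float64(-9.81)]]
(array([-0.11,  0.  , -0.  ]), array([-0.006, -0.   , -0.001]))
```

>>> arm_command(
  slide=[
    [0, -0.47, -0.38],
    [0, -0.86, -0.85],
    [0, -1.19, -1.36],
    [0, -1.48, -1.89],
    [0, -1.7, -2.46],
    [0, -1.86, -3.04],
    [0, -1.97, -3.64],
    [0, -2.0, -4.25],
    [0, -1.98, -4.85],
    [0, -1.89, -5.45],
    [0, -1.74, -6.04],
    [0, -1.53, -6.61],
    [0, -1.26, -7.16],
    [0, -0.93, -7.67],
    [0, -0.56, -8.14],
    [0, -0.13, -8.58],
    [0, 0.33, -8.97],
    [0, 0.84, -9.3],
    [0, 1.38, -9.58],
    [0, 1.94, -9.81],
  ],
  turn=[
    [0, 0, 0],
    [0, 0, 0],
    [0, 0, 0],
    [0, 0, 0],
    [0, 0, 0],
    [0, 0, 0],
    [0, 0, 0],
    [0, 0, 0],
    [0, 0, 0],
    [0, 0, 0],
    [0, 0, 0],
    [0, 0, 0],
    [0, 0, 0],
    [0, 0, 0],
    [0, 0, 0],
    [0, 0, 0],
    [0, 0, 0],
    [0, 0, 0],
    [0, 0, 0],
    [0, 0, 0],
  ],
  grip=[255, 255, 255, 255, 255, 255, 255, 255, 255, 255, 255, 255, 255, 255, 255, 255, 255, 255, 255, 255],
)

```text
time_s: 14.77
ee_pos: [443.1, -316.7, 72.9]
ee_rot: [168.9, 89.8, 168.6]
force: [-3.7, -2.9, 1.5]
gripper_width: 22.8
```

```bash
python3 look.py w10; python3 arc.py 6 20
```

```text
14.8167 [ 442.691 -315.278   72.843] 22.99784548844137 [-6.168 -0.007  2.171] [-0.13   0.887  0.01 ] [ -36.668   23.575  105.461   -0.005   51.201 -126.342]
14.8167 [ 442.69122372 -315.27827276   72.8428065 ] [144.61062259  89.76244369 144.28754418] 22.99784548844137 [-6.16773941 -0.00678075  2.17079813] [-0.12950964  0.88685361  0.01024238] r 58.643414238128095 ang -164.4934075810566
[[0, np.float64(0.61), np.float64(-0.07)], [0, np.float64(1.21), np.float64(-0.14)], [0, np.float64(1.82), np.float64(-0.14)], [0, np.float64(2.42), np.float64(-0.09)], [0, np.float64(3.02), np.float64(0.04)], [0, np.float64(3.6), np.float64(0.22)], [0, np.float64(4.16), np.float64(0.46)], [0, np.float64(4.68), np.float64(0.76)], [0, np.float64(5.18), np.float64(1.11)], [0, np.float64(5.63), np.float64(1.51)], [0, np.float64(6.04), np.float64(1.96)], [0, np.float64(6.4), np.float64(2.45)], [0, np.float64(6.71), np.float64(2.97)], [0, np.float64(6.96), np.float64(3.52)], [0, np.float64(7.16), np.float64(4.1)], [0, np.float64(7.29), np.float64(4.69)], [0, np.float64(7.36), np.float64(5.3)], [0, np.float64(7.36), np.float64(5.9)], [0, np.float64(7.3), np.float64(6.51)], [0, np.float64(7.18), np.float64(7.1)]]
(array([-0.12,  0.  , -0.  ]), array([-0.006, -0.003, -0.002]))
```

View pics/w10.png

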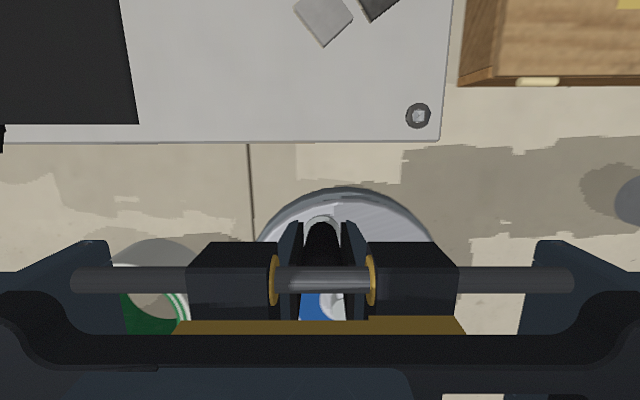

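The handle at (322,240) is still between the pads and has passed the rub arm. I continue.

>>> arm_command(
  slide=[
    [0, 0.61, 0],
    [0, 1.21, -0.04],
    [0, 1.82, -0.04],
    [0, 2.42, 0],
    [0, 3.02, 0.11],
    [0, 3.6, 0.28],
    [0, 4.16, 0.5],
    [0, 4.68, 0.8],
    [0, 5.18, 1.15],
    [0, 5.63, 1.55],
    [0, 6.04, 1.98],
    [0, 6.4, 2.47],
    [0, 6.71, 2.99],
    [0, 6.96, 3.54],
    [0, 7.16, 4.11],
    [0, 7.29, 4.7],
    [0, 7.36, 5.3],
    [0, 7.36, 5.9],
    [0, 7.3, 6.5],
    [0, 7.18, 7.1],
  ],
  turn=[
    [0, 0, 0],
    [0, 0, 0],
    [0, 0, 0],
    [0, 0, 0],
    [0, 0, 0],
    [0, 0, 0],
    [0, 0, 0],
    [0, 0, 0],
    [0, 0, 0],
    [0, 0, 0],
    [0, 0, 0],
    [0, 0, 0],
    [0, 0, 0],
    [0, 0, 0],
    [0, 0, 0],
    [0, 0, 0],
    [0, 0, 0],
    [0, 0, 0],
    [0, 0, 0],
    [0, 0, 0],
  ],
  grip=[255, 255, 255, 255, 255, 255, 255, 255, 255, 255, 255, 255, 255, 255, 255, 255, 255, 255, 255, 255],
)

```text
time_s: 16.48
ee_pos: [517.1, -244.9, 72.9]
ee_rot: [73.0, 89.9, 72.6]
force: [0.0, 3.4, 0.4]
gripper_width: 22.8
```

```bash
python3 arc.py 6 12
```

```text
16.4833 [ 517.14823489 -244.89371653   72.88924112] [72.96861129 89.89999439 72.62674347] 22.849475847032767 [0.0202512  3.37591717 0.44060615] [0.70337197 0.06434607 0.04087188] r 57.57531229891182 ang 71.83618453433598
[[0, np.float64(-0.18), np.float64(0.58)], [0, np.float64(-0.46), np.float64(1.12)], [0, np.float64(-0.79), np.float64(1.63)], [0, np.float64(-1.17), np.float64(2.1)], [0, np.float64(-1.6), np.float64(2.53)], [0, np.float64(-2.07), np.float64(2.91)], [0, np.float64(-2.59), np.float64(3.24)], [0, np.float64(-3.13), np.float64(3.51)], [0, np.float64(-3.69), np.float64(3.73)], [0, np.float64(-4.28), np.float64(3.88)], [0, np.float64(-4.88), np.float64(3.98)], [0, np.float64(-5.49), np.float64(4.01)]]
(array([-0.11,  0.  ,  0.  ]), array([-0.006,  0.001, -0.002]))
```

>>> arm_command(
  slide=[
    [0, -0.18, 0.58],
    [0, -0.46, 1.12],
    [0, -0.79, 1.63],
    [0, -1.17, 2.1],
    [0, -1.6, 2.53],
    [0, -2.07, 2.91],
    [0, -2.59, 3.24],
    [0, -3.13, 3.51],
    [0, -3.69, 3.73],
    [0, -4.1, 3.83],
    [0, -4.35, 3.88],
    [0, -4.35, 3.88],
    [0, -4.35, 3.88],
  ],
  turn=[
    [0, 0, 0],
    [0, 0, 0],
    [0, 0, 0],
    [0, 0, 0],
    [0, 0, 0],
    [0, 0, 0],
    [0, 0, 0],
    [0, 0, 0],
    [0, 0, 0],
    [0, 0, 0],
    [0, 0, 0],
    [0, 0, 0],
    [0, 0, 0],
  ],
  grip=[255, 255, 255, 255, 255, 255, 255, 255, 255, 255, 255, 255, 255],
)

```text
time_s: 17.57
ee_pos: [555.4, -290.5, 72.9]
ee_rot: [-41.3, 89.9, -41.6]
force: [5.1, -0.2, -3.7]
gripper_width: 22.9
```

```bash
python3 arc.py 6 1;python3 look.py w11
```

```text
17.5667 [ 555.35350242 -290.52265846   72.94579868] [-41.2595964   89.89107185 -41.60519068] 22.8572252156749 [ 5.05774745 -0.1510182  -3.72120879] [ 0.03977318 -0.892583   -0.06540045] r 56.882457434797246 ang 9.18255854261998
[[0, np.float64(-0.59), np.float64(0.18)]]
(array([-0.11, -0.  ,  0.  ]), array([-0.006,  0.001,  0.001]))
17.6167 [ 555.34  -290.293   72.981] 23.18638071664158 [ 4.793  0.492 -3.739] [ 0.059 -0.842 -0.007] [ -28.64    29.766   94.114   -0.022   56.019 -118.291]
```

View pics/w11.png

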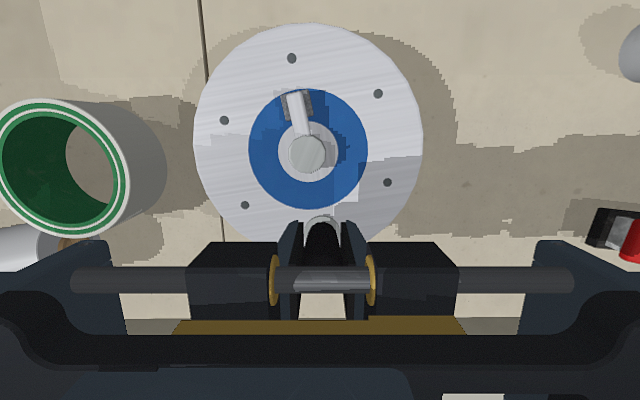

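The handle is near the pointer. I let go, rise and measure.

>>> arm_command(
  slide=[
    [0, 0, 0],
    [0, 0, 0],
    [0, 0, 0],
    [0, 0, 0],
    [0, 0, 0],
    [0, 0, 0],
    [0, 0, 0],
    [0, 0, 0],
    [0, 0, 0],
    [-3, 0, 0],
    [-7, 0, 0],
    [-11, 0, 0],
    [-15, 0, 0],
    [-19, 4, -1],
    [-19, 8, -2.5],
    [-19, 10, -2.5],
    [-19, 10, -2.5],
    [-19, 10, -2.5],
    [-19, 10, -2.5],
  ],
  turn=[
    [0, 0, 0],
    [0, 0, 0],
    [0, 0, 0],
    [0, 0, 0],
    [0, 0, 0],
    [0, 0, 0],
    [0, 0, 0],
    [0, 0, 0],
    [0, 0, 0],
    [0, 0, 0],
    [0, 0, 0],
    [0, 0, 0],
    [0, 0, 0],
    [0, 0, 0],
    [0, 0, 0],
    [0, 0, 0],
    [0, 0, 0],
    [0, 0, 0],
    [0, 0, 0],
  ],
  grip=[0, 0, 0, 0, 0, 0, 0, 0, 0, 0, 0, 0, 0, 0, 0, 0, 0, 0, 0],
)

```text
time_s: 19.2
ee_pos: [530.6, -189.8, 262.8]
ee_rot: [-90.4, 90.0, -90.7]
force: [0.3, -0.3, 1.2]
gripper_width: 91.0
```

```bash
python3 look.py w12
```

```text
19.25 [ 530.559 -190.264  262.49 ] 91.29810010380736 [ 0.595 -0.031 -0.727] [0.043 0.008 0.06 ] [ -20.881   16.008   87.084   -0.029   76.93  -110.521]
```

>>> arm_command(
  slide=[
    [0, -4, 0],
    [0, -8, 0],
    [0, -12, 0],
    [0, -16, 0],
    [0, -20, 0],
    [0, -20, 0],
    [0, -20, 0],
    [0, -20, 0],
  ],
  turn=[
    [0, 0, 0],
    [0, 0, 0],
    [0, 0, 0],
    [0, 0, 0],
    [0, 0, 0],
    [0, 0, 0],
    [0, 0, 0],
    [0, 0, 0],
  ],
  grip=[0, 0, 0, 0, 0, 0, 0, 0],
)

```text
time_s: 19.92
ee_pos: [528.8, -390.1, 261.7]
ee_rot: [128.4, 89.9, 127.9]
force: [-0.5, 0.4, -0.1]
gripper_width: 91.0
```

```bash
python3 look.py w13; sed -i "s/('w7','w8')/('w7','w8','w12','w13')/; s/range(150,420)/range(150,520)/" fit2.py; python3 fit2.py
```

```text
19.9667 [ 529.117 -389.235  262.225] 90.9007802506232 [ 0.052 -0.081  0.469] [ 0.038 -0.012  0.031] [ -37.358   24.855   73.763    0.032   81.47  -127.01 ]
w7 disc 9624 [ 499.12 -299.73] 0.6780078607065991 ((499.0734558105469, -299.6230773925781), 77.68914031982422)
handle top 244 [ 553.15 -281.65  100.26] ((554.3656616210938, -281.5672302246094), 10.998156547546387)
arm 516 [ 486.6  -301.81   55.68]
red 0 
arm dir+180 108 10.984277527590047
w8 disc 9689 [ 499.6  -299.43] 0.8237977301581322 ((499.6390075683594, -299.19091796875), 77.6684799194336)
handle top 256 [ 553.53 -280.59  100.25] ((554.4064331054688, -281.3505859375), 10.646051406860352)
arm 542 [ 487.39 -300.66   55.72]
red 41 [ 584.99 -280.25   22.24  261.49  214.66]
87.51452943518998 57.12468567260193 [12.66 19.26]
arm dir+180 114 10.303091966356464
w12 disc 9754 [ 499.55 -299.74] 0.5578279565321214 ((499.40264892578125, -299.782958984375), 78.0068359375)
handle top 260 [ 555.27 -288.56  100.18] ((556.3291015625, -289.32757568359375), 10.946075439453125)
arm 549 [ 487.36 -300.68   55.6 ]
red 43 [ 585.17 -280.31   22.31  260.07  214.84]
87.79750292299822 56.837490704593186 [12.78 11.35]
arm dir+180 115 9.660063613730738
w13 disc 9830 [ 498.92 -299.76] 0.7187134762240438 ((498.8837585449219, -299.79180908203125), 77.73128509521484)
handle top 258 [ 554.96 -291.25  100.16] ((555.93896484375, -290.68927001953125), 10.82472038269043)
arm 540 [ 486.64 -303.09   55.58]
red 33 [ 586.59 -284.6    20.82  392.97  216.52]
88.9714632869746 56.6786243803731 [9.81 8.63]
arm dir+180 114 12.418413021314846
```

```bash
python3 -c "
import cv2,numpy as np
a=cv2.imread('pics/w12.png');b=cv2.imread('pics/w13.png')
cv2.imwrite('pics/c.png',np.hstack([cv2.resize(a[80:250,150:330],None,fx=2.2,fy=2.2),cv2.resize(b[80:250,320:500],None,fx=2.2,fy=2.2)]))"
```

```text
(no output)
```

View pics/c.png

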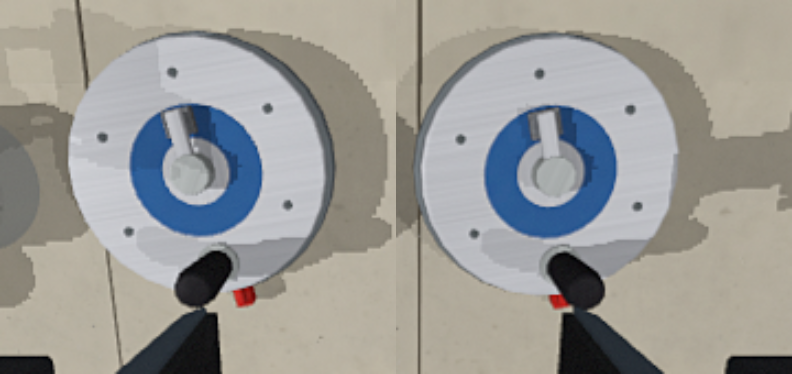

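In both views the red pointer (245,296 left; 558,300 right in the crop) lines up with the handle. Averaging the views, the handle is at about 9.7° and the pointer or arm axis at about 11°, so it is parked within about 1.5°. One last scene check follows.

```bash
python3 - <<'E'
from h import *
p,d=save('top','top9.png')
for l in ['tape_roll','weight_500','reset_knob']: print(l,[(np.round(o['point'],1).tolist(),round(o['p'],2)) for o in env.search_frame('top',l)][:2])
a=cv2.imread('pics/top0.png');b=cv2.imread('pics/top9.png')
cv2.imwrite('pics/cmp.png',np.vstack([a[140:230,150:530],b[140:230,150:530]]).repeat(2,0).repeat(2,1))
E
```

```text
tape_roll [([514.8, -413.6, 38.1], 0.52)]
weight_500 [([430.5, -53.2, 39.6], 0.56)]
reset_knob [([510.7, 236.9, 71.3], 0.71)]
```

View pics/cmp.png

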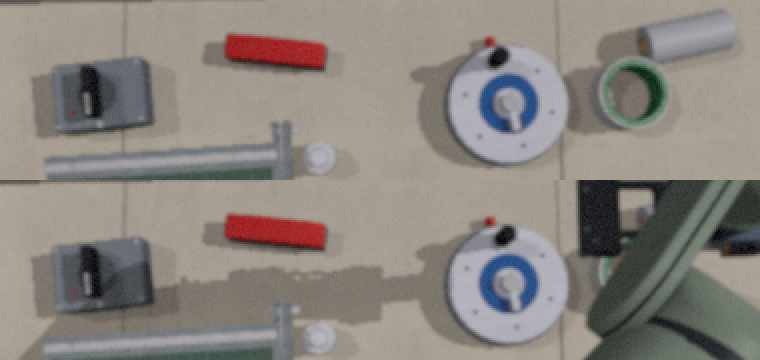

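```bash
python3 - <<'E'
from h import *
p=cv2.imread('pics/top9.png')[:,:,::-1].astype(int)
m=(p[:,:,0]>130)&(p[:,:,1]<80)&(p[:,:,2]<80);m[:150]=0;m[175:]=0;m[:,:385]=0;m[:,405:]=0
v,u=np.nonzero(m);print(len(u),u.mean(),v.mean())
for a in (8,9.7,11,12,13):
    r=np.radians(a);print(a,project('top',np.array([499.2+86*np.cos(r),-299.6+86*np.sin(r),22])),project('top',np.array([499.2+58*np.cos(r),-299.6+58*np.sin(r),100])))
c=project('top',np.array([499.2,-299.6,40]));print('c',c)
g=p.sum(2)[155:180,390:415];mm=g<150;v,u=np.nonzero(mm);print('dark',len(u),u.mean()+390,v.mean()+155)
h=cv2.HoughCircles(cv2.imread('pics/top9.png',0)[150:240,360:450],3,1.5,100,param1=100,param2=20,minRadius=24,maxRadius=36);print(h+[[[360,150,0]]] if h is not None else None)
E
```

```text
9 394.77777777777777 160.11111111111111
8 [397.35158801 160.54268031] [404.7036514  165.82966189]
9.7 [396.41326941 160.69991095] [404.01708013 165.94467527]
11 [395.69936655 160.83869253] [403.49473795 166.04621646]
12 [395.15260595 160.95633731] [403.09470367 166.13230434]
13 [394.60810813 161.08341324] [402.69633849 166.22530262]
c [403.98070463 191.41491416]
dark 51 401.9019607843137 167.68627450980392
[[[402.75 191.25  28.5 ]]]
```

```bash
python3 -c "
from h import *
print(env.job_done())"
```

```text
the job is handed in; nothing more can be done
None
```

I zeroed the counter, turned the disc one full turn clockwise, let go of the handle at the red pointer, and handed the job in after about 20 s. The hand-in gives no verdict.

- **Knob:** I gripped the bar and twisted it clockwise to its stop. The torque jumped to 0.84 N m with the bar pointing at the red mark. After release, the pictures show it sprung back to the white mark.
- **Disc:** I carried the handle about 367° clockwise from where it started, about 7° short of the pointer. Side forces in the readings stayed near 6 N.
- **Parking:** Two wrist views average the handle at about 9.7° and the pointer at about 11°, so it stands roughly 1.5° past the pointer. The single views disagree by about 3° on the pointer. The top camera was no finer, and put it within about 2°.
- **Other things:** The stapler and the weight look unmoved from above. The arm partly hid the tape roll in the last top view, and the network placed it about 48 mm off its first reading. I put that down to the arm hiding it and did not check further. No contact force appeared that would mean it was touched.

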